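# Point out the sample cup and the feed funnel, then start the run

## Robot

A 6-joint arm with a two-finger parallel gripper is mounted at the origin on the work surface. World frame = base frame: x ahead of the robot, y to its left, z up, the work surface at z = 0. Lengths are in mm, angles in rad, forces in N, time in s.
With the tool pointing down it reaches from about 350 to 775 mm from the base axis. Payload 7.3 kg.
Tool frame: the origin (TCP) lies between the finger pads, 19 mm behind the fingertips; this is the grasp point; z points along the fingers, y is the line along which they close (so a half turn about z gives the same grasp; the last joint's range is limited). The gripper opens to 92 mm and grips with 3 to 60 N. Pads are 19 mm wide; open, the fingers measure 130 mm over their backs; the gripper's body (75 mm by 190 mm) begins 47 mm behind the grasp point.
Start: joints at [-1.31, 0.342, 1.524, -0, 1.275, -0.146], TCP at [207.751, -482.164, 245.541] pointing down, gripper open.
Joint ranges: [-2.53, 2.53], [-0.77, 2.02], [0.04, 2.7], [-1, 4.14], [0.28, 2.66], [-3.11, 3.11]. Speed limits (rad/s): [2.57, 2.57, 3.14, 3.14, 3.14, 3.14].

## Interface

Orientations are given as [roll, pitch, yaw] about the fixed x, y, z axes, in that order (R = Rz(yaw) Ry(pitch) Rx(roll)).
In Python, from plant import readout, viewer, order gives the robot as it stands.
- The arm moves only by the shell command python3 -m creep 'ROWS'. ROWS is text: rows parted by semicolons, each of 7 numbers parted by spaces: the shift along the world's x, y, z in m, then the turn, a rotation vector about the world's x, y, z in rad, then the opening in per cent of the stroke, from 0 (shut) to 100 (fully open). A call has 1 to 8 rows; each row shifts and turns the commanded pose from where the row before left it; what a row does not reach is not made up. A row lasts 1/12 s, in which the tool goes at most 41.7 mm and 7.16 degrees, less where a joint would pass 70% of its speed; a pose out of reach is approached as far as the arm can. A call is refused whole if a number of a shift passes 0.0417 or a number of a turn 0.125, either way. A call with a gripper value outside its range is refused whole. The fingers move at their own pace and stop on an object; the grip force is fixed at half the most. Time passes only in rows, so rows that do not move let the fingers close. It gives the time, the measured TCP pose, the force, the opening and the grip force at its end, in the units of the state.
- readout.get_obs(): the state, without advancing time (a new reading comes with each control period).
- viewer.capture(name): name is "scene" or "side" or "wrist"; returns the picture (480x640x3 uint8, red, green, blue); there is no depth.
- viewer.camera_info(name): a dict with "fx", "fy", "cx", "cy" (pixels), "origin" and "rotation" of the camera in the world. Camera axes: x right, y up, looking along -z (the intrinsics and any distortion apply to the point x, -y, -z); pixel columns grow to the right and rows downward; lengths in mm; the calibration is good to about 2 mm. A picture is of the moment at which its call begins: read the wrist's pose just before it. camera_info takes no time and is no camera call; for the wrist camera it gives the pose at the moment of the call.
- order.close_job(): hands the job in; it is judged then, once.
The state is a dict: "time": time; "joint_positions": joint angles; "dq": joint speeds; "tau": joint torques, N m; "tool_pos": TCP position; "tcp_rot": TCP orientation; "contact_force": force on the tool from outside, world axes, zero at the start; "moment": the same for the moment, N m; "grip_width": finger opening in mm; "finger_force": force on a finger pad.
Only numpy, scipy, OpenCV 4.12 (cv2) and the standard library are available. Lean on these libraries where they do the work, as an engineer would, in place of code of your own. Each camera call takes 0.05 s, during which the arm holds its last target. There are 200 camera calls.

## Task

Show the overhead camera which sample cup goes into which feeder: hold the fingertips, pointing down, about 2 to 3 cm above the middle of the mouth of the tallest (and slimmest) of the three steel sample cups (do not point at another cup) for two seconds, then do the same above the middle of the mouth of the feeder's steel funnel, touching none of the cups nor the feeder. Then start the run: press the larger of the two round buttons on the grey control box fully down, let it come back up and move clear. Nothing is grasped or lifted: leave the smaller button and everything else as it is.

Things in the scene. Friction and masses are not known exactly. Their poses are not given: they have to be found in the camera images.
- tall_cup: the tallest and slimmest of three plain steel cups standing on a tray: open cylinder, 40 mm across, 105 mm high. Origin: centre of its underside, z up. The three cups stand in one row along the tray, 80 mm apart, in any order
- tall_cup_rim (a point): centre of the tallest cup's mouth, at rim height (105 mm above its underside)
- mid_cup: steel cup, open cylinder 54 mm across, 65 mm high; origin at the centre of its underside
- mid_cup_rim (a point): centre of that cup's mouth, at rim height
- low_cup: steel cup, open cylinder 66 mm across, 42 mm high; origin at the centre of its underside
- low_cup_rim (a point): centre of that cup's mouth, at rim height
- tray: fixed aluminium tray, 150 (its x) by 250 (its y) by 12 mm high, floor 4 mm thick, that carries the cups and a spatula; origin at the centre of its underside. It stands to the left or to the right, and the feeder on the other side
- feeder: fixed steel-clad vibratory feeder, 210 (x) by 160 (y) mm, its flat top 100 mm high, with a V chute on it and a funnel held over the chute by a post at the side (post top 195 mm high, 60 mm to the feeder's +y of the funnel axis). Origin: centre of its underside; it is turned by some yaw
- funnel_mouth (a point): centre of the funnel's round mouth, at rim height: 235 mm above the table, 30 mm to the feeder's +x from its origin. The mouth is 80 mm across and is the highest thing on the feeder; the tool comes from above
- control_box: fixed grey box, 120 (x) by 80 (y) by 40 mm high, between tray and feeder, turned by some yaw; origin at the centre of its underside. Two upright round push buttons of the same grey plastic stand on its top: the larger 25 mm to its -x, the smaller 36 mm to its +x
- big_button (a joint): travel of the larger button (36 mm across) in m: 0 up, 0.006 fully down; spring, about 5 N to press it fully down, comes back up when let go
- big_button_top (a point): centre of the larger button's top face; it is pressed straight down
- small_button (a joint): travel of the smaller button (18 mm across) in m, same values; not to be pressed
- small_button_top (a point): centre of the smaller button's top face
- spatula: loose flat steel spatula, 145 mm long, 20 mm wide, lying along the tray in front of the cups
- brush: loose wooden brush, 155 mm long, lying on the feeder's flat top beside the chute
- amber_jar: loose amber jar, 60 mm across, 90 mm high, behind the control box
- white_bottle: loose white bottle, 60 mm across, 130 mm high, behind the control box
- tape: loose yellow tape ring, 90 mm across, 22 mm high, lying near the robot
- mouse: loose black computer mouse, 100 by 58 by 26 mm, near the robot
- dish: loose white low dish, 76 mm across, 20 mm high, behind the control box
Things that resemble listed ones, but are neither listed nor needed, are in the scene too. What is shaped like the control_box but pink is not meant.

How it is judged (in metres and radians):
On the way, in this order (a step that is already met when the one before it is completed fails the run):
1. the tool point dwells just above the mouth of the tallest cup (horizontal distance between the grasp point and tall_cup_rim below 0.022 m and z of the grasp point in the frame of tall_cup_rim between 0.022 and 0.07 m), for 1.5 s.
2. then it dwells just above the mouth of the funnel (horizontal distance between the grasp point and funnel_mouth below 0.025 m and z of the grasp point in the frame of funnel_mouth between 0.022 and 0.07 m), for 1.5 s.
3. then the larger button is pressed down (value of joint big_button above 0.0045 m), for 0.1 s.
At the end, for the whole second after the job is handed in: Both dwells (1.5 s; TCP within 22 mm of the cup's axis, 25 mm of the funnel's, 22 to 70 mm above the rim) and the press (4.5 mm) are made; both buttons are back up (under 1.5 mm), the cups upright (0.1 rad) within 10 mm of their starts, other loose things within 20 mm (value of joint each of big_button, small_button below 0.0015 m and distance of each of tall_cup, mid_cup, low_cup from where it was at the start of the episode below 0.01 m and distance of each of spatula, brush, amber_jar, white_bottle, tape, mouse, dish from where it was at the start of the episode below 0.02 m and angle between each of tall_cup, mid_cup, low_cup's own z axis and vertical below 0.1 rad); the robot touches nothing.
It fails at once if a cup is touched (contact force between any of the fingers, the arm and tall_cup above 0.5 N or contact force between any of the fingers, the arm and mid_cup above 0.5 N or contact force between any of the fingers, the arm and low_cup above 0.5 N).
It fails at once if the feeder or its funnel is touched (contact force between any of the fingers, the arm and feeder above 0.5 N).
It fails at once if another cup is pointed at: TCP within 20 mm of its axis and less than 55 mm above its rim ((horizontal distance between the grasp point and mid_cup_rim below 0.02 m and z of the grasp point in the frame of mid_cup_rim below 0.055 m) or (horizontal distance between the grasp point and low_cup_rim below 0.02 m and z of the grasp point in the frame of low_cup_rim below 0.055 m)).
It fails at once if the smaller button is pressed (over 3 mm) (value of joint small_button above 0.003 m).
It fails at once if a cup is moved by over 10 mm, or another loose thing is lifted, pushed or carried by over 20 mm (distance of any of tall_cup, mid_cup, low_cup from where it was at the start of the episode above 0.01 m or distance of any of spatula, brush, amber_jar, white_bottle, tape, mouse, dish from where it was at the start of the episode above 0.02 m).
It also fails if it takes over 58 s, if anything falls off the work surface, if the arm or the gripper's body presses on something with over 40 N, if the wrist force passes 120 N, or if a joint passes its speed limit or range.

## Working session

There is one attempt and no reset: what is moved stays moved. The work goes in short steps, Python scripts to look and compute and a shell command to move; the robot and the scene stay as the last step left them, time stands still between calls to the robot, and variables do not carry over. Pictures are saved under pics/ and viewed, at most 10 in all, crops included, and the job is handed in when it is done.

```bash
mkdir -p pics; python3 - <<'E'
from plant import readout, viewer
import cv2
for n in("scene","side"):
    im=viewer.capture(n); cv2.imwrite(f"pics/{n}0.png",im[:,:,::-1])
    print(n,viewer.camera_info(n))
o=readout.get_obs();print(o["time"],o["tool_pos"],o["tcp_rot"])
E
```

```text
scene {'fx': 450.0538308135627, 'fy': 450.0538308135627, 'cx': 318.81110611190877, 'cy': 235.34101274791175, 'origin': array([ 906.59101783, -630.29311403,  685.63741939]), 'rotation': array([ 0.95549393, -0.01871738,  0.57564792])}
side {'fx': 495.5981739821651, 'fy': 495.5981739821651, 'cx': 321.8967859916349, 'cy': 239.36055156015257, 'origin': array([191.30459603, 735.56950567, 846.5588687 ]), 'rotation': array([ 0.85888935, -0.00270686, -2.69468021])}
0.1 [ 207.67779397 -481.82428479  244.92193348] [-3.14026418e+00 -2.23510146e-04  4.06758651e-01]
```

View pics/scene0.png

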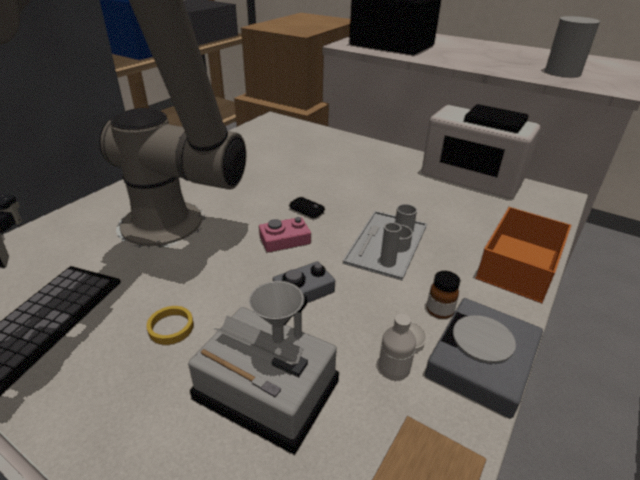

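View pics/side0.png

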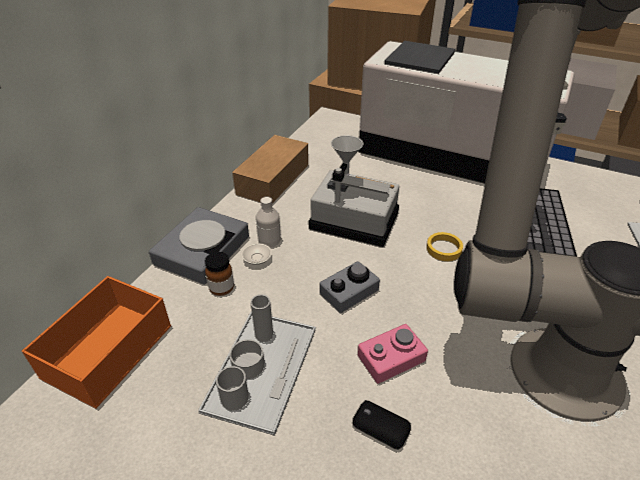

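The scene picture shows the tray at about (387,243), with the tall cup's rim near (391,230). The funnel mouth is near (277,302), and the grey box near (305,283) with its big button at (293,275). In the side picture the tall cup is at (261,300), the funnel at (347,145), and the box at (350,286) with its big button at (359,271).

Things that could be mistaken for the targets:
- **Cups:** the mid cup at side (231,373) and the low cup at side (248,353).
- **Control box:** the pink box at side (392,352).
- **Button:** the small button at side (338,285).

Next is one close crop of both views.

```bash
cat > h.py <<'E'
import numpy as np
from scipy.spatial.transform import Rotation as R
def ray(ci,uv):
    d=np.array([(uv[0]-ci["cx"])/ci["fx"],-(uv[1]-ci["cy"])/ci["fy"],-1.])
    d=R.from_euler("xyz",ci["rotation"]).apply(d); return np.array(ci["origin"]),d/np.linalg.norm(d)
def tri(rays):
    A=sum(np.eye(3)-np.outer(d,d) for o,d in rays); b=sum((np.eye(3)-np.outer(d,d))@o for o,d in rays)
    p=np.linalg.solve(A,b); return p,[np.linalg.norm(np.cross(p-o,d)) for o,d in rays]
def plane(r,z): o,d=r; return o+d*(z-o[2])/d[2]
E
python3 - <<'E'
import cv2,numpy as np
from plant import viewer
from h import *
a=cv2.imread("pics/scene0.png");b=cv2.imread("pics/side0.png")
c=lambda im,x,y:cv2.resize(im[y:y+75,x:x+100],(400,300),interpolation=cv2.INTER_CUBIC)
top=np.hstack([c(a,340,195),c(b,210,285)]);bot=np.hstack([c(a,240,255),c(b,300,235)])
cv2.imwrite("pics/crop.png",np.vstack([top,bot]))
s,d=viewer.camera_info("scene"),viewer.camera_info("side")
for n,p,q in(("cup",(391,230),(261,300)),("funnel",(277,302),(347,145)),("big",(293,275),(359,271))):
    print(n,tri([ray(s,p),ray(d,q)]))
E
```

```text
cup (array([591.72312821, 179.03364161, 102.81034648]), [np.float64(0.11358824790070024), np.float64(0.11358824790059338)])
funnel (array([ 599.60032695, -257.57585978,  227.03341519]), [np.float64(2.3046878691928017), np.float64(2.3046878691928563)])
big (array([463.47812783, -30.33874128,  53.81947371]), [np.float64(1.1853912086381062), np.float64(1.1853912086381855)])
```

View pics/crop.png

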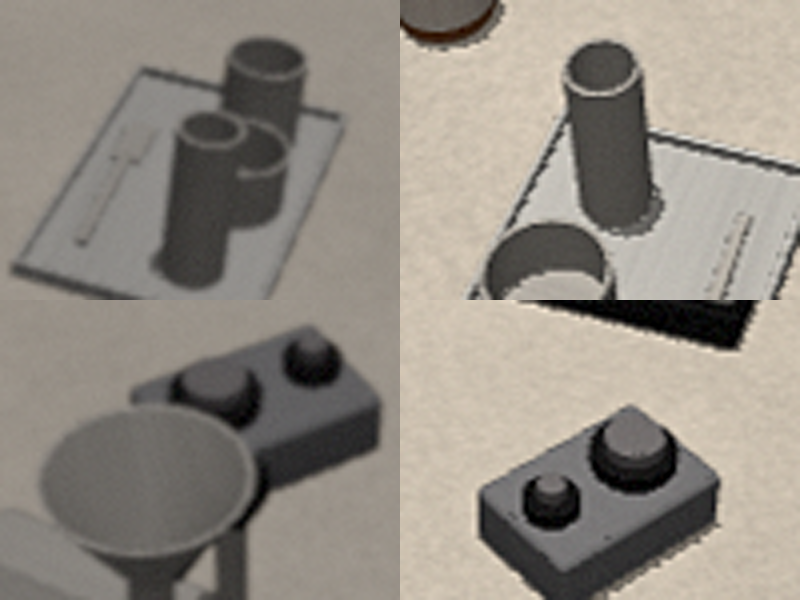

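The crop confirms the tall slim cup: its rim is centred at scene (392.8,227.5) and side (261,302). The funnel mouth is at scene (277,300.2). The big button's top is at scene (294.2,274.3) and side (358.2,269.2). I'll refine these, with the funnel in the side view found by contour.

```bash
python3 - <<'E'
import cv2,numpy as np
from plant import viewer
from h import *
b=cv2.imread("pics/side0.png")
s,d=viewer.camera_info("scene"),viewer.camera_info("side")
for n,p,q,z in(("cup",(392.8,227.5),(261,302),109),("low",None,(248,353),46),("mid",(406.2,209.8),(231.5,374),69),("funnel",(277,300.2),(347,145),235),("big",(294.2,274.3),(358.2,269.2),53),("small",(318,269.5),(337.6,284),53),("bottle",(402,322),(266,202),130),("mouse",(307,207),(381,424),13),("tape",(170,324),(445,246),22)):
    o=[plane(ray(d,q),z).round(0)]
    if p: o=[tri([ray(s,p),ray(d,q)]),plane(ray(s,p),z).round(0)]+o
    print(n,*o)
c=lambda x,y,w:cv2.resize(b[y:y+w*3//4,x:x+w],(400,300),interpolation=cv2.INTER_CUBIC)
cv2.imwrite("pics/crop2.png",np.hstack([c(315,125,60),c(190,335,100)]))
E
```

```text
cup (array([590.03289692, 186.0869718 , 105.01928269]), [np.float64(2.463551003949066), np.float64(2.463551003949073)]) [594. 182. 109.] [586. 188. 109.]
low [573. 267.  46.]
mid (array([565.45430237, 333.116403  ,  68.75990965]), [np.float64(0.49394123489456354), np.float64(0.4939412348944473)]) [566. 333.  69.] [565. 333.  69.]
funnel (array([ 598.49745956, -255.59974358,  228.39700292]), [np.float64(2.0249401203978596), np.float64(2.0249401203980764)]) [ 605. -260.  235.] [ 593. -247.  235.]
big (array([466.45412695, -30.87066449,  57.70697475]), [np.float64(1.720427396414989), np.float64(1.7204273964149372)]) [465. -26.  53.] [467. -37.  53.]
small (array([493.3907487 ,  22.38373237,  47.06173921]), [np.float64(1.4715608823891122), np.float64(1.4715608823892459)]) [499.  17.  53.] [490.  27.  53.]
bottle (array([737.90869382, -90.17343622, 121.07942038]), [np.float64(0.8244881680899978), np.float64(0.8244881680898746)]) [741. -98. 130.] [730. -80. 130.]
mouse (array([292.53332385, 275.21669439,  11.07203462]), [np.float64(1.1450470947590863), np.float64(1.1450470947590348)]) [295. 273.  13.] [291. 276.  13.]
tape (array([ 315.90161415, -251.68540935,    9.69471123]), [np.float64(1.5079720831149317), np.float64(1.5079720831148966)]) [ 328. -258.   22.] [ 313. -239.   22.]
```

View pics/crop2.png

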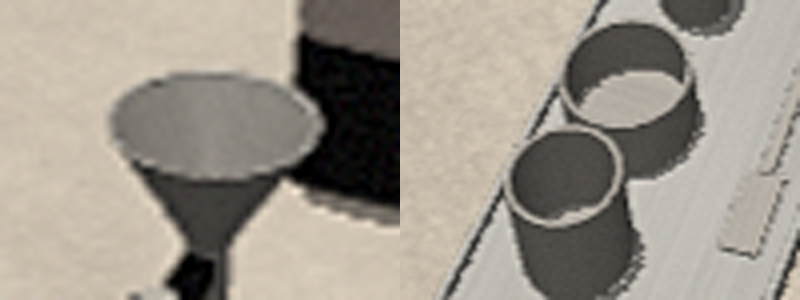

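The second crop shows the funnel mouth centred at side (347.5,143.8), the low cup's rim at (247,354) and the mid cup's at (231,379). The order along the tray is tall, low, mid. I'll move towards the tall cup at (590,185), keeping z at 245.

```bash
r='0.02 0.035 0 0 0 0 0'
python3 -m creep '0.02 0.035 0 0 0 0 0;0.02 0.035 0 0 0 0 0;0.02 0.035 0 0 0 0 0;0.02 0.035 0 0 0 0 0;0.02 0.035 0 0 0 0 0;0.02 0.035 0 0 0 0 0;0.02 0.035 0 0 0 0 0;0.02 0.035 0 0 0 0 0'
```

```text
time: 0.77
tool_pos: [368.1, -200.2, 245.4]
tcp_rot: [-3.141, 0.0, 0.406]
contact_force: [0.8, -0.5, -0.0]
grip_width: 43.0
finger_force: 0.0
```

```bash
python3 -m creep '0.02 0.035 0 0 0 0 0;0.02 0.035 0 0 0 0 0;0.02 0.035 0 0 0 0 0;0.02 0.035 0 0 0 0 0;0.02 0.035 0 0 0 0 0;0.02 0.035 0 0 0 0 0;0.02 0.035 0 0 0 0 0;0.02 0.035 0 0 0 0 0'
python3 -m creep '0.02 0.035 0 0 0 0 0;0.02 0.035 0 0 0 0 0;0.02 0.035 0 0 0 0 0;0 0 0 0 0 0 0;0 0 0 0 0 0 0;0 0 0 0 0 0 0'
python3 - <<'E'
from plant import viewer,readout
import cv2
ci=viewer.camera_info("wrist");im=viewer.capture("wrist");cv2.imwrite("pics/w1.png",im[:,:,::-1])
import pickle;pickle.dump(ci,open("w1.pkl","wb"));print(ci)
E
```

```text
time: 1.43
tool_pos: [528.1, 79.9, 245.2]
tcp_rot: [-3.142, 0.001, 0.407]
contact_force: [1.7, -1.3, -0.4]
grip_width: 0.7
finger_force: 0.0
time: 1.93
tool_pos: [587.3, 182.6, 244.7]
tcp_rot: [3.141, 0.002, 0.407]
contact_force: [0.1, -0.3, -0.3]
grip_width: 0.3
finger_force: 0.0
{'fx': 352.57589304240645, 'fy': 352.57589304240645, 'cx': 318.1491241028356, 'cy': 235.79555705063086, 'origin': array([649.45232344, 209.00377107, 384.07502538]), 'rotation': array([-2.57571892e-01,  1.04448298e-03, -1.16370725e+00])}
```

View pics/w1.png

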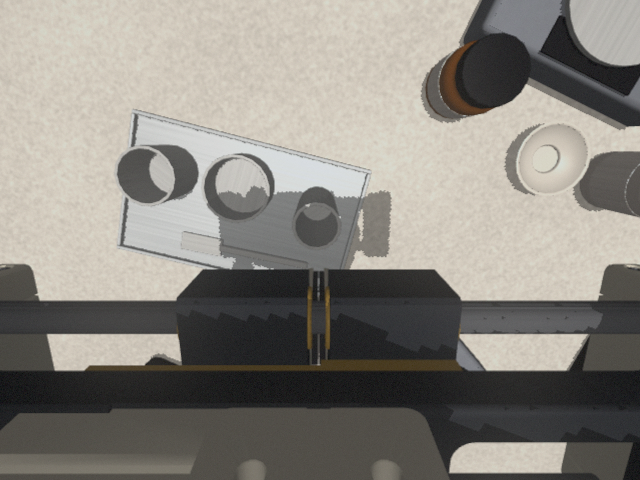

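The wrist picture shows the tall cup's rim at about (317,225), the low cup's at (239,187), the mid cup's at (145,174), and the closed fingers at (318,290). Next I'll find the rim circle more closely and cast the ray.

```bash
python3 - <<'E'
import cv2,pickle
from h import *
ci=pickle.load(open("w1.pkl","rb"))
g=cv2.cvtColor(cv2.imread("pics/w1.png"),6)
from plant import viewer
s,d=viewer.camera_info("scene"),viewer.camera_info("side")
c=cv2.HoughCircles(g[180:265,270:365],cv2.HOUGH_GRADIENT,1,8,param1=80,param2=12,minRadius=18,maxRadius=30)
if c is not None: print((c[0][:5]+[270,180,0]).round(1))
for n,p,q,z,k in(("cup",(317,225),(261,302),109,(392.8,227.5)),("low",(239,187),(247,354),46,None),("mid",(145,174),(231,379),69,(406.2,209.8))):
    print(n,plane(ray(ci,p),z).round(1),tri([ray(ci,p),ray(d,q)]+([ray(s,k)] if k else [])))
cv2.imwrite("pics/c3.png",cv2.resize(g[175:275,260:380],None,fx=5,fy=5,interpolation=2))
E
```

```text
[[315.5 225.5  20.8]
 [315.5 217.5  28.3]
 [314.5 205.5  20.1]]
cup [590.6 185.  109. ] (array([590.07147838, 185.38252215, 105.13137683]), [np.float64(0.7951545249457393), np.float64(2.277965027308893), np.float64(2.735322623373455)])
low [581.9 262.7  46. ] (array([579.37673062, 264.0697527 ,  35.42888787]), [np.float64(0.5055807143927703), np.float64(0.5055807143929698)])
mid [564.3 339.3  69. ] (array([562.81918842, 340.6043131 ,  64.28962574]), [np.float64(0.6755096600910911), np.float64(1.0121180551419415), np.float64(0.4959444816818348)])
```

View pics/c3.png

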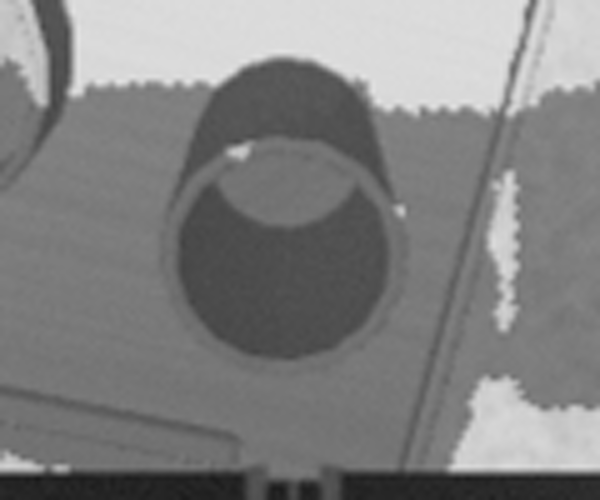

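The rim is centred at (316.6,225.6), which casts to (590.5,185). It agrees across three views, and its diameter fits a rim height of 109. I'll come down to z 154 and dwell 2 s.

```bash
python3 -m creep '0.003 0.002 -0.02 0 0 0 0;0 0 -0.03 0 0 0 0;0 0 -0.025 0 0 0 0;0 0 -0.015 0 0 0 0;0 0 0 0 0 0 0;0 0 0 0 0 0 0;0 0 0 0 0 0 0;0 0 0 0 0 0 0'
python3 -m creep '0 0 0 0 0 0 0;0 0 0 0 0 0 0;0 0 0 0 0 0 0;0 0 0 0 0 0 0;0 0 0 0 0 0 0;0 0 0 0 0 0 0;0 0 0 0 0 0 0;0 0 0 0 0 0 0'
```

```text
time: 2.65
tool_pos: [591.6, 184.5, 157.5]
tcp_rot: [3.141, -0.003, 0.406]
contact_force: [-0.7, -0.2, 0.4]
grip_width: 0.3
finger_force: 0.0
time: 3.32
tool_pos: [590.7, 184.9, 155.5]
tcp_rot: [3.142, 0.0, 0.407]
contact_force: [0.4, -0.1, 1.1]
grip_width: 0.3
finger_force: 0.0
```

```bash
python3 -m creep '0 0 0 0 0 0 0;0 0 0 0 0 0 0;0 0 0 0 0 0 0;0 0 0 0 0 0 0;0 0 0 0 0 0 0;0 0 0 0 0 0 0;0 0 0 0 0 0 0;0 0 0 0 0 0 0'
python3 -m creep '0 0 0 0 0 0 0;0 0 0 0 0 0 0;0 0 0 0 0 0 0;0 0 0 0 0 0 0;0 0 0 0 0 0 0;0 0 0 0 0 0 0'
```

```text
time: 3.98
tool_pos: [590.8, 184.8, 155.6]
tcp_rot: [3.141, -0.0, 0.407]
contact_force: [0.3, 0.2, -0.3]
grip_width: 0.2
finger_force: 0.0
time: 4.48
tool_pos: [590.8, 184.8, 155.6]
tcp_rot: [3.141, -0.0, 0.407]
contact_force: [-0.2, 0.3, -0.7]
grip_width: 0.4
finger_force: 0.0
```

The cup dwell is made, at 2.3 s. I'll rise to about z 370 and go to the funnel.

```bash
python3 -m creep '0 0 0.035 0 0 0 0;0 0 0.04 0 0 0 0;0 -0.01 0.04 0 0 0 0;0 -0.02 0.035 0 0 0 0;0 -0.025 0.03 0 0 0 0;0 -0.03 0.025 0 0 0 0;0 -0.04 0.01 0 0 0 0;0 -0.04 0 0 0 0 0'
python3 -m creep '0 -0.04 0 0 0 0 0;0 -0.04 0 0 0 0 0;0 -0.04 0 0 0 0 0;0 -0.04 0 0 0 0 0;0 -0.04 0 0 0 0 0;0 -0.04 0 0 0 0 0;0 -0.025 0 0 0 0 0;0 0 0 0 0 0 0'
python3 -m creep '0 0 0 0 0 0 0;0 0 0 0 0 0 0;0 0 0 0 0 0 0'
python3 - <<'E'
from plant import viewer
import cv2,pickle
ci=viewer.camera_info("wrist");im=viewer.capture("wrist");cv2.imwrite("pics/w2.png",im[:,:,::-1])
pickle.dump(ci,open("w2.pkl","wb"))
E
```

```text
time: 5.15
tool_pos: [591.2, 18.9, 374.3]
tcp_rot: [3.138, -0.006, 0.408]
contact_force: [1.1, -0.1, 0.2]
grip_width: 0.1
finger_force: 0.0
time: 5.82
tool_pos: [589.8, -250.7, 369.2]
tcp_rot: [3.141, 0.002, 0.401]
contact_force: [0.5, 0.5, -0.6]
grip_width: 0.7
finger_force: 0.0
time: 6.07
tool_pos: [591.0, -243.8, 370.9]
tcp_rot: [3.142, -0.0, 0.408]
contact_force: [-0.2, 0.3, 0.2]
grip_width: 0.6
finger_force: 0.0
```

View pics/w2.png

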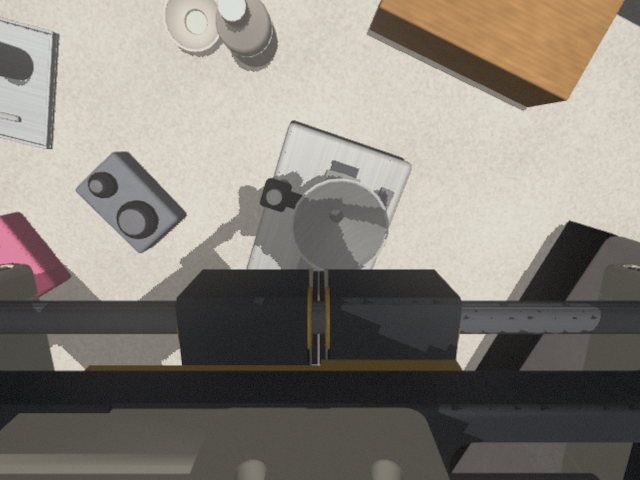

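The wrist view shows the funnel mouth as a circle centred at about (340.5,225) with radius 47. The grey box's big button top is near (136,221) and its small one near (102,184).

```bash
python3 - <<'E'
import cv2,pickle
from h import *
from plant import viewer
ci=pickle.load(open("w2.pkl","rb"));s,d=viewer.camera_info("scene"),viewer.camera_info("side")
g=cv2.cvtColor(cv2.imread("pics/w2.png"),6)
for x0,x1,y0,y1,r0,r1 in((270,410,160,280,42,54),(105,170,190,255,10,25)):
    c=cv2.HoughCircles(g[y0:y1,x0:x1],cv2.HOUGH_GRADIENT,1,6,param1=60,param2=10,minRadius=r0,maxRadius=r1)
    if c is not None: print((c[0][:4]+[x0,y0,0]).round(1))
for n,w,p,q,z in(("fun",(340.5,225),(277,300.2),(347.5,143.8),235),("big",(136,221),(294.2,274.3),(358.2,269.2),55),("small",(102,184),(318,269.5),(337.6,284),52)):
    print(n,plane(ray(ci,w),z).round(1),tri([ray(ci,w),ray(s,p),ray(d,q)]))
E
```

```text
[[338.5 224.5  46.8]
 [337.5 230.5  50.1]
 [338.5 218.5  51.2]
 [344.5 224.5  51.2]]
[[138.5 219.5  18.8]
 [142.5 224.5  23.3]
 [138.5 213.5  24.4]
 [129.5 221.5  12.7]]
fun [ 602.1 -258.6  235. ] (array([ 600.05286162, -258.66364325,  230.43602368]), [np.float64(1.3417399526307583), np.float64(2.701120170418552), np.float64(3.3622622600426246)])
big [466.6 -35.3  55. ] (array([466.95306536, -33.20720429,  56.74322663]), [np.float64(2.604614425910878), np.float64(3.2064821182812158), np.float64(1.4822045491168712)])
small [495.4  19.9  52. ] (array([493.48022588,  22.40181956,  47.04452443]), [np.float64(0.17920216538220612), np.float64(1.3831278119550579), np.float64(1.5602503770305245)])
```

The funnel is at (601,-258) and its measured height of 230–235 fits. The big-to-small button spacing comes out at 61.5 mm against the stated 61 mm. I'll descend to z 281 over the funnel and dwell.

```bash
python3 -m creep '0.005 -0.007 -0.015 0 0 0 0;0.005 -0.007 -0.025 0 0 0 0;0 0 -0.025 0 0 0 0;0 0 -0.015 0 0 0 0;0 0 -0.01 0 0 0 0;0 0 0 0 0 0 0;0 0 0 0 0 0 0;0 0 0 0 0 0 0'
python3 -m creep '0 0 0 0 0 0 0;0 0 0 0 0 0 0;0 0 0 0 0 0 0;0 0 0 0 0 0 0;0 0 0 0 0 0 0;0 0 0 0 0 0 0;0 0 0 0 0 0 0;0 0 0 0 0 0 0'
python3 -m creep '0 0 0 0 0 0 0;0 0 0 0 0 0 0;0 0 0 0 0 0 0;0 0 0 0 0 0 0;0 0 0 0 0 0 0;0 0 0 0 0 0 0;0 0 0 0 0 0 0;0 0 0 0 0 0 0'
python3 -m creep '0 0 0 0 0 0 0;0 0 0 0 0 0 0;0 0 0 0 0 0 0;0 0 0 0 0 0 0;0 0 0 0 0 0 0;0 0 0 0 0 0 0'
```

```text
time: 6.78
tool_pos: [601.4, -259.0, 282.3]
tcp_rot: [3.139, -0.002, 0.407]
contact_force: [-0.6, 0.1, 0.6]
grip_width: 0.6
finger_force: 0.0
time: 7.45
tool_pos: [600.8, -259.2, 280.5]
tcp_rot: [3.142, 0.0, 0.407]
contact_force: [-0.3, -0.1, 0.5]
grip_width: 0.6
finger_force: 0.0
time: 8.12
tool_pos: [600.8, -259.2, 280.6]
tcp_rot: [3.141, -0.0, 0.407]
contact_force: [-0.0, -0.0, -0.8]
grip_width: 0.3
finger_force: 0.0
time: 8.62
tool_pos: [600.8, -259.1, 280.5]
tcp_rot: [3.141, 0.0, 0.407]
contact_force: [-0.3, -1.0, 0.2]
grip_width: 0.2
finger_force: 0.0
```

The funnel dwell is made. I'll lift, then go above the big button at (467,-34), stop at about z 190 and look.

```bash
python3 -m creep '0 0 0.03 0 0 0 0;0 0 0.02 0 0 0 0;-0.02 0.034 0 0 0 0 0;-0.02 0.034 0 0 0 0 0;-0.02 0.034 0 0 0 0 0;-0.02 0.034 0 0 0 0 0;-0.02 0.034 -0.01 0 0 0 0;-0.02 0.034 -0.01 0 0 0 0'
python3 -m creep '-0.014 0.021 -0.03 0 0 0 0;0 0 -0.035 0 0 0 0;0 0 -0.03 0 0 0 0;0 0 -0.025 0 0 0 0;0 0 0 0 0 0 0;0 0 0 0 0 0 0;0 0 0 0 0 0 0'
python3 - <<'E'
from plant import viewer
import cv2,pickle
ci=viewer.camera_info("wrist");im=viewer.capture("wrist")
pickle.dump(ci,open("w3.pkl","wb"));cv2.imwrite("pics/w3.png",im[:,:,::-1])
cv2.imwrite("pics/c4.png",cv2.resize(im[120:300,200:440,::-1],None,fx=3,fy=3,interpolation=2))
E
```

```text
time: 9.28
tool_pos: [479.7, -53.8, 310.9]
tcp_rot: [3.14, -0.002, 0.406]
contact_force: [0.4, 0.3, -0.1]
grip_width: 0.6
finger_force: 0.0
time: 9.87
tool_pos: [467.8, -34.5, 192.0]
tcp_rot: [3.14, -0.002, 0.407]
contact_force: [-0.2, -0.1, -0.4]
grip_width: 0.3
finger_force: 0.0
```

View pics/c4.png

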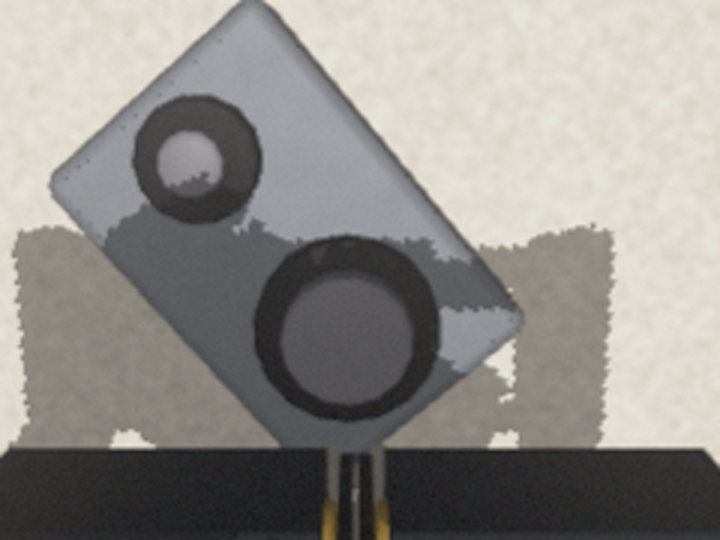

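The crop shows the big cap centred at (315.7,232.7), 44 px across, inside a black collar. The small cap is at (263,173). The depth from the cap's size puts its top at about z 53. I'll cast the ray.

```bash
python3 - <<'E'
import pickle
from h import *
ci=pickle.load(open("w3.pkl","rb"));w2=pickle.load(open("w2.pkl","rb"))
for z in(50,55,60):print(plane(ray(ci,(315.7,232.7)),z).round(1))
print(tri([ray(ci,(315.7,232.7)),ray(w2,(136,221))]))
E
python3 -m creep '0 0 -0.03 0 0 0 0;0 0 -0.03 0 0 0 0;0 0 -0.025 0 0 0 0;0 0 -0.01 0 0 0 0;0 0 0 0 0 0 0;0 0 0 0 0 0 0;0 0 0 0 0 0 0'
```

```text
[464.  -34.2  50. ]
[465.2 -33.8  55. ]
[466.3 -33.3  60. ]
(array([464.70248771, -33.95215383,  51.36846013]), [np.float64(0.39130631802639876), np.float64(0.3913063180264819)])
time: 10.5
tool_pos: [468.1, -34.5, 97.2]
tcp_rot: [3.139, -0.003, 0.407]
contact_force: [-0.6, 0.2, -0.4]
grip_width: 0.4
finger_force: 0.0
```

```bash
python3 -m creep '-0.003 0 -0.01 0 0 0 0;0 0 -0.006 0 0 0 0;0 0 -0.003 0 0 0 0;0 0 0 0 0 0 0'
python3 -m creep '0 0 -0.004 0 0 0 0;0 0 0 0 0 0 0;0 0 0 0 0 0 0'
python3 -m creep '0 0 -0.003 0 0 0 0;0 0 0 0 0 0 0;0 0 0 0 0 0 0'
```

```text
time: 10.83
tool_pos: [464.4, -34.3, 77.1]
tcp_rot: [3.141, -0.001, 0.407]
contact_force: [-0.6, -0.5, 3.3]
grip_width: 0.3
finger_force: 1.8
time: 11.08
tool_pos: [464.6, -34.4, 74.7]
tcp_rot: [3.14, -0.002, 0.407]
contact_force: [-4.2, -0.1, 20.7]
grip_width: 0.6
finger_force: 10.4
time: 11.33
tool_pos: [464.7, -34.4, 74.1]
tcp_rot: [3.139, -0.003, 0.407]
contact_force: [-13.3, 2.3, 49.8]
grip_width: 0.2
finger_force: 24.4
```

At 20 N the button hit its stop: 3.3 N at z 77.1 and a hard stop at 74.7 fit 6 mm of travel. Now I'll lift clear.

```bash
python3 -m creep '0 0 0.005 0 0 0 0;0 0 0.01 0 0 0 0;0 0 0.02 0 0 0 0;0 0 0.03 0 0 0 0;0 0 0.03 0 0 0 0;0 0 0.03 0 0 0 0;0 0 0.01 0 0 0 0;0 0 0 0 0 0 0'
python3 -m creep '0 0 0 0 0 0 0;0 0 0 0 0 0 0;0 0 0 0 0 0 0;0 0 0 0 0 0 0;0 0 0 0 0 0 0;0 0 0 0 0 0 0'
python3 - <<'E'
from plant import viewer
import cv2,numpy as np
for n in("scene","side"):
    im=viewer.capture(n)[:,:,::-1]; cv2.imwrite(f"pics/{n}1.png",im)
a,b=cv2.imread("pics/scene1.png"),cv2.imread("pics/side1.png")
cv2.imwrite("pics/end.png",np.hstack([a[160:460,120:520],b[130:430,180:580]]))
E
```

```text
time: 12.0
tool_pos: [465.3, -34.5, 207.7]
tcp_rot: [3.138, -0.005, 0.407]
contact_force: [-0.7, -0.4, 0.0]
grip_width: 0.6
finger_force: 0.0
time: 12.5
tool_pos: [463.6, -34.1, 204.0]
tcp_rot: [-3.141, 0.001, 0.407]
contact_force: [0.1, -0.3, 0.4]
grip_width: 0.1
finger_force: 0.0
```

View pics/end.png

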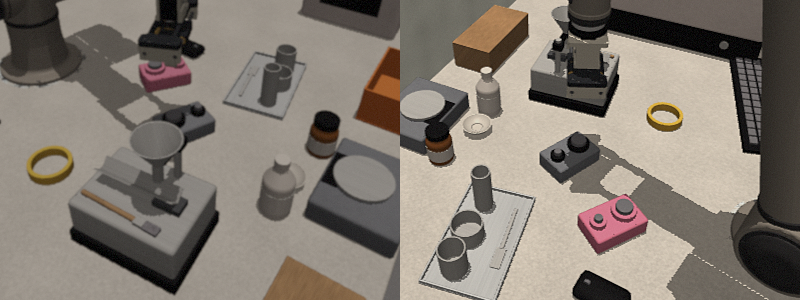

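The final picture shows the cups, brush, bottle, jar and tape where they were. Both buttons are up and the arm is clear above the box.

```bash
python3 -c "
from plant import order;print(order.close_job())"
```

```text
the job is handed in; nothing more can be done
None
```

The job is handed in with no verdict returned: I dwelt over 2 s above the tall cup and about 2 s above the funnel, then pressed the larger button to its stop (force peaked near 50 N) and moved clear, and the last pictures showed nothing moved.

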